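# Clamp down the lid of a filter cell with its lever bolt

## Task

Of the two bench clamps, find the one that holds a round metal filter cell. Screw its lever bolt clockwise by the upright lever until it is snug, and only then fold the lever fully down so that it lies flat along the clamp bar, over the cell. Leave the lever of the empty clamp as it stands, and let go.

Things in the scene. Friction and masses are not known exactly. Their poses are not given: they have to be found in the camera images.
- clamp_bolt (a joint): Turn of the lever bolt of the clamp holding the cell, rad, growing clockwise seen from above. Starts at 0 to 0.45; hard stop, snug, at 1.35. Vertical axis, 0.1 N m of friction, stays where left; the head sinks 1.1 mm per rad. Snug, the lever's folding direction (x of lever_grip) points along the bar, over the cell. Round head 31 mm wide with a fork for the lever, top 99 mm above table.
- clamp_lever (a joint): Angle of that bolt's flat aluminium lever, rad: 0 upright (start 0 to 0.08), 1.57 folded down level; hard stops at -0.03 and 1.57. Its pin is level, on the bolt axis, 91 mm above the table (89.5 when snug). Stiff by 0.2 N m (2 to 4 N at the blade), stays where left. Folded, its upper face is 95 mm above the table, 5 mm over the bar.
- lever_grip (a point): Mid-blade point of that lever, 60 mm from the pin. z runs along the lever away from the pin (up when upright), y parallel to the pin, x square to the broad face, to the side it folds towards; a dark stop block on the bolt head is behind it (-x). Lever ends 80 mm from the pin (171 mm above table); the blade, from 30 mm out, is 22 mm wide (y), 10 mm thick (x); 13 mm wide stem below.
- spare_grip (a point): Same point and axes on the upright lever of the second, equal but empty clamp (black pad, no cell); leave it within 15 mm. Each clamp: fixed grey base 110 x 200 x 12 mm; steel bar 28 mm wide, top face 80 mm above table, from the bolt to a square hinge post 155 mm away. In the other clamp, under the bar, the round cell: 88 mm wide, lid 96 mm.
There are look-alikes about, which are no part of the job. Leave any yellow look-alike of the part that bears clamp_bolt alone.

How it is judged (in metres and radians):
On the way, in this order (a step that is already met when the one before it is completed fails the run):
1. the bolt of the clamp with the cell is screwed in snug while its lever still stands up (value of joint clamp_bolt above 1.2 rad and value of joint clamp_lever below 0.6 rad), for 0.2 s.
2. the lever is folded down along the bar (value of joint clamp_lever above 1.4 rad), for 0.2 s.
At the end, for the whole second after the job is handed in: The bolt of the clamp with the cell is snug (above 1.2 of 1.35 rad), its lever is folded down (above 1.40 of 1.57 rad), and the lever of the empty clamp is within 15 mm of where it was (value of joint clamp_bolt above 1.2 rad and value of joint clamp_lever above 1.4 rad and distance of spare_grip from where it was at the start of the episode below 0.015 m); the robot touches nothing.
It fails at once if the lever of the empty clamp is moved by more than 15 mm (distance of spare_grip from where it was at the start of the episode above 0.015 m).
It also fails if it takes over 40 s, if anything falls off the work surface, if the arm or the gripper's body presses on something with over 40 N, if the wrist force passes 120 N, or if a joint passes its speed limit or range.

## Robot

A 6-joint arm with a two-finger parallel gripper is mounted at the origin on the work surface. World frame = base frame: x ahead of the robot, y to its left, z up, the work surface at z = 0. Lengths are in mm, angles in rad, forces in N, time in s.
With the tool pointing down it reaches from about 350 to 775 mm from the base axis. Payload 7.3 kg.
Tool frame: the origin (TCP) lies at the very end of the fingers, on their centre line; the grasp point (between the pads) lies 19 mm behind it; z points along the fingers, y is the line along which they close (so a half turn about z gives the same grasp; the last joint's range is limited). The gripper opens to 92 mm and grips with 3 to 60 N. Pads are 19 mm wide; open, the fingers measure 130 mm over their backs; the gripper's body (75 mm by 190 mm) begins 47 mm behind the grasp point.
Start: joints at [-1.493, 0.342, 1.524, -0, 1.275, -0.146], TCP at [116.538, -511.922, 226.741] pointing down, gripper open.
Joint ranges: [-2.53, 2.53], [-0.77, 2.02], [0.04, 2.7], [-1, 4.14], [0.28, 2.66], [-3.11, 3.11]. Speed limits (rad/s): [2.57, 2.57, 3.14, 3.14, 3.14, 3.14].

## Interface

Orientations are given as [roll, pitch, yaw] about the fixed x, y, z axes, in that order (R = Rz(yaw) Ry(pitch) Rx(roll)).
In Python, from plant import * gives the robot as it stands.
- The arm moves only by the tool arm_command, never from a script. Its arguments are lists of equal length, an entry for each row: "gripper": the finger opening in mm, from 0 to 91.8; "dp": the shift along the tool's x, y, z in units of 25 mm (1.0 is 25 mm), a list of three; "twist": the turn about the tool's z in units of 5 degrees (1.0 is 5 degrees). A call has exactly 5 rows; each row shifts and turns the commanded pose from where the row before left it, along the tool's axes as they then stand; what a row does not reach is not made up. A row lasts 1/8 s, in which the tool goes at most 62.5 mm and 10.7 degrees, less where a joint would pass 70% of its speed; a pose out of reach is approached as far as the arm can. A call is refused whole if a number of a shift passes 1 or a number of a turn 1, either way. A call with a gripper value outside its range is refused whole. The fingers move at their own pace and stop on an object; the grip force is fixed at half the most. Time passes only in rows, so rows that do not move let the fingers close, or fill a call up. It gives the time, the measured TCP pose, the force, the opening and the grip force at its end, in the units of the state.
- get_obs(): the state, without advancing time (a new reading comes with each control period).
- capture(name): name is "scene" or "top"; returns the picture (384x512x3 uint8, red, green, blue); there is no depth.
- get_calibration(name): a dict with "mtx" (3x3 intrinsics, pixels), "dist_coeffs" ([k1, k2, p1, p2, k3] as OpenCV has them; the pictures are not rectified), "position" and "attitude" of the camera in the world. Camera axes: x right, y down, z forward; pixel columns grow to the right and rows downward; lengths in mm; the calibration is good to about 2 mm. A picture is of the moment at which its call begins. get_calibration takes no time and is no camera call.
- close_job(): hands the job in; it is judged then, once.
The state is a dict: "time": time; "joint_positions": joint angles; "dq": joint speeds; "tau": joint torques, N m; "tool_pos": TCP position; "tcp_rot": TCP orientation; "contact_force": force on the tool from outside, world axes, zero at the start; "moment": the same for the moment, N m; "grip_width": finger opening in mm; "finger_force": force on a finger pad.
Only numpy, scipy, OpenCV 4.12 (cv2) and the standard library are available. Lean on these libraries where they do the work, as an engineer would, in place of code of your own. Each camera call takes 0.05 s, during which the arm holds its last target. There are 200 camera calls.

## Working session

There is one attempt and no reset: what is moved stays moved. The work goes in short steps, Python scripts to look and compute and a tool call to move; the robot and the scene stay as the last step left them, time stands still between calls to the robot, and variables do not carry over. Pictures are saved under pics/ and viewed, at most 10 in all, crops included, and the job is handed in when it is done.

Besides the shell and the picture viewer there is one more tool, called after "Request:" as a command line: name --pt "numbers of a row" for each row, then --argument value for the rest. arm_command: Moves the arm, as the interface text tells. Its arguments: {"type":"object","properties":{"gripper":{"type":"array"},"dp":{"type":"array"},"twist":{"type":"array"}},"required":["gripper","dp","twist"]}

```bash
mkdir -p pics; python3 - <<'E'
from plant import *
import cv2
for n in ("scene","top"):
    im=capture(n); cv2.imwrite(f"pics/{n}0.png",cv2.cvtColor(im,cv2.COLOR_RGB2BGR))
    c=get_calibration(n); print(n,c)
print(get_obs())
E
```

```text
scene {'mtx': array([[498.06388242,   0.        , 250.82244211],
       [  0.        , 498.06388242, 184.95031308],
       [  0.        ,   0.        ,   1.        ]]), 'dist_coeffs': array([0.04897218, 0.        , 0.        , 0.        , 0.        ]), 'position': array([1139.72422219, -477.41053336,  894.48195558]), 'attitude': array([-2.28065946,  0.02154051,  0.90555448])}
top {'mtx': array([[405.13066152,   0.        , 252.13068357],
       [  0.        , 405.13066152, 188.92612907],
       [  0.        ,   0.        ,   1.        ]]), 'dist_coeffs': array([-0.06612264,  0.        ,  0.        ,  0.        ,  0.        ]), 'position': array([337.9499761 ,  61.46574023, 971.85313247]), 'attitude': array([-3.01572494, -0.00962257, -1.57941096])}
{'time': 0.1, 'joint_positions': array([-1.49300161e+00,  3.42669255e-01,  1.52490954e+00, -3.62844155e-06,
        1.27541325e+00, -1.45960801e-01]), 'dq': array([-0.00034087, -0.00033614, -0.00256497,  0.00106093, -0.00102993,
        0.00192482]), 'tau': array([ 2.04092008e-03, -4.32001126e+01, -2.44695711e+01,  7.18359277e-02,
        5.25547145e-02, -5.16828914e-05]), 'tool_pos': array([ 116.50609938, -511.53810243,  226.11022622]), 'tcp_rot': array([-3.14020765e+00, -2.00097683e-04,  2.23756435e-01]), 'contact_force': array([-0.44432427, -0.128825  ,  0.34015864]), 'moment': array([-0.02718182,  0.01946708, -0.03391633]), 'finger_force': 0.0, 'grip_width': 92.1351041368496}
```

View pics/scene0.png

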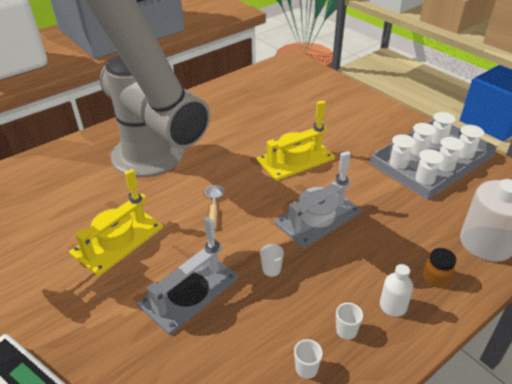

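View pics/top0.png

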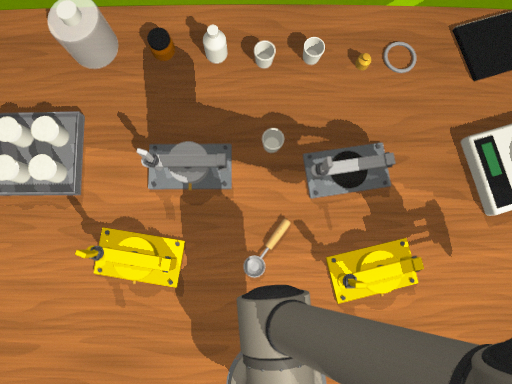

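The cell clamp is the grey one at top (190,165) and scene (317,208), with its lever near top (148,158) and scene (344,167). The empty grey clamp is at top (347,170) and scene (188,290). The yellow ones are look-alikes. I'll zoom in on the cell clamp.

```bash
cat > h.py <<'E'
import numpy as np, cv2
from plant import *
from scipy.spatial.transform import Rotation as R
def cam(n):
    c=get_calibration(n); return c['mtx'],c['dist_coeffs'],np.array(c['position']),R.from_euler('xyz',c['attitude']).as_matrix()
def ray(n,uv):
    K,d,p,A=cam(n); q=cv2.undistortPoints(np.array([[uv]],float),K,d)[0,0]
    v=A@np.r_[q,1]; return p,v/np.linalg.norm(v)
def onz(n,uv,z):
    p,v=ray(n,uv); return p+v*(z-p[2])/v[2]
def tri(uv1,uv2):
    p,v=ray('scene',uv1); q,w=ray('top',uv2)
    t=np.linalg.lstsq(np.c_[v,-w],q-p,rcond=None)[0]; a=p+t[0]*v; b=q+t[1]*w
    return (a+b)/2,np.linalg.norm(a-b)
def proj(n,P):
    K,d,p,A=cam(n); X=(np.array(P,float).reshape(-1,3)-p)@A
    return cv2.projectPoints(X,np.zeros(3),np.zeros(3),K,d)[0][:,0]
E
python3 - <<'E'
import cv2,numpy as np
s=cv2.imread('pics/scene0.png')[140:250,270:370]; t=cv2.imread('pics/top0.png')[130:200,120:240]
s=cv2.resize(s,(400,440),interpolation=cv2.INTER_CUBIC) # x4
t=cv2.resize(t,None,fx=6,fy=6,interpolation=cv2.INTER_CUBIC)
cv2.imwrite('pics/sc.png',cv2.resize(cv2.imread('pics/scene0.png')[145:245,270:370],(600,600),interpolation=cv2.INTER_CUBIC)); cv2.imwrite('pics/tc.png',t)
E
```

```text
(no output)
```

View pics/sc.png

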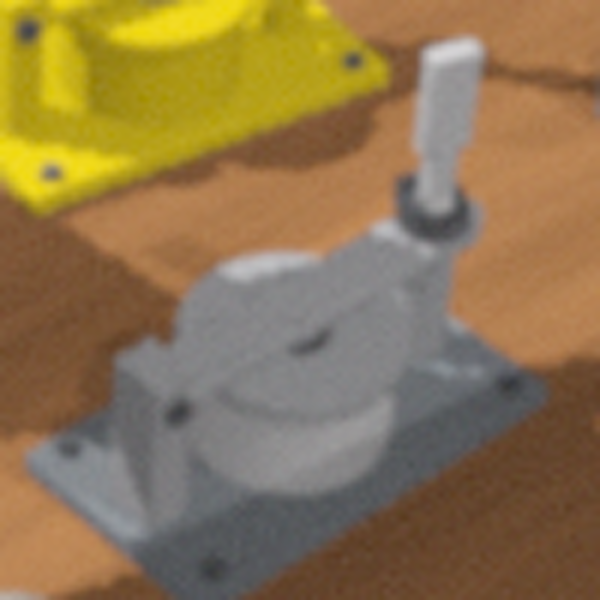

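View pics/tc.png

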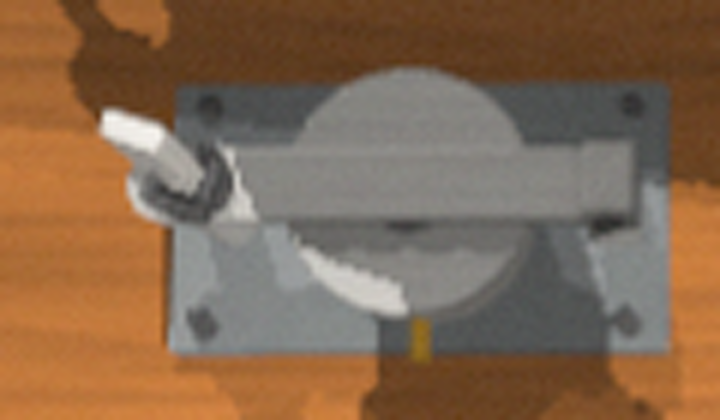

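Lever top face centre is at about top crop (132,132), with its long edge direction about (60,27) px. In the scene crop the top edge centre is about (453,48). Next I'll compute positions and the bar heading.

```bash
python3 - <<'E'
from h import *
T=lambda u,v:(u/6+120-.42,v/6+130-.42)
S=lambda u,v:(u/6+270-.42,v/6+145-.42)
print('top face',onz('top',T(132,132),171), 'scene',onz('scene',S(455,48),171), tri(S(455,48),T(132,132)))
a,b=onz('top',T(102,120),171),onz('top',T(162,146),171); print('edge dir deg',np.degrees(np.arctan2(*(a-b)[[1,0]])),np.linalg.norm(a-b))
print('head',onz('top',T(185,178),99), onz('scene',S(435,208),99))
for p,q in [((260,147),(580,143)),((260,220),(580,218))]:
    a,b=onz('top',T(*p),80),onz('top',T(*q),80); print('bar',a,b,np.degrees(np.arctan2(*(b-a)[[1,0]])))
for p,q in [((178,88),(668,86)),((170,353),(668,353))]:
    a,b=onz('top',T(*p),12),onz('top',T(*q),12); print('base',a,b,np.degrees(np.arctan2(*(b-a)[[1,0]])))
print('spare',onz('top',(319,160),150))
E
```

```text
top face [516.99173221 275.77785537 171.        ] scene [518.17771905 277.8673927  171.        ] (array([517.73267547, 276.78746318, 170.83424533]), np.float64(2.2566490600046385))
edge dir deg 66.08223530455278 22.5704205419116
head [515.69742925 275.00820654  99.        ] [526.98313949 267.51630923  99.        ]
bar [531.13555974 251.71391513  80.        ] [531.65985449 131.75667014  80.        ] -89.74958006772997
bar [503.36136815 251.12700945  80.        ] [503.16038576 131.66150879  80.        ] -90.09639127119067
base [570.54578697 300.10917255  12.        ] [569.66324954 101.65743102  12.        ] -90.2547991579572
base [462.41010123 300.59283415  12.        ] [460.93709479 101.83739648  12.        ] -90.42461986417995
spare [501.24475872 -86.37202878 150.        ]
```

Request:
arm_command --gripper '[60, 60, 60, 60, 60]' --pt "0 0 0" --pt "0 0 0" --pt "0 0 0" --pt "1 -1 0" --pt "1 -1 0" --twist '[0.855, 0.855, 0.855, 0, 0]'

```text
time: 0.72
tool_pos: [166.8, -461.1, 226.2]
tcp_rot: [-3.14, 0.0, -0.001]
contact_force: [0.3, 0.3, 0.0]
grip_width: 60.4
finger_force: 0.0
```

Request:
arm_command --gripper '[60, 60, 60, 60, 60]' --pt "1 -1 0" --pt "1 -1 0" --pt "1 -1 0" --pt "1 -1 0" --pt "1 -1 0" --twist '[0, 0, 0, 0, 0]'

```text
time: 1.35
tool_pos: [292.1, -335.9, 226.5]
tcp_rot: [-3.141, 0.0, -0.0]
contact_force: [-0.4, 0.1, -0.0]
grip_width: 60.5
finger_force: 0.0
```

Request:
arm_command --gripper '[60, 60, 60, 60, 60]' --pt "1 -1 0" --pt "1 -1 0" --pt "1 -1 0" --pt "1 -1 0" --pt "1 -1 0" --twist '[0, 0, 0, 0, 0]'

```text
time: 1.98
tool_pos: [417.1, -210.9, 226.5]
tcp_rot: [-3.141, 0.001, -0.0]
contact_force: [0.1, 0.0, 0.1]
grip_width: 60.0
finger_force: 0.0
```

Request:
arm_command --gripper '[60, 60, 60, 60, 60]' --pt "1 -1 0" --pt "1 -1 0" --pt "1 -1 0" --pt "1 -1 0" --pt "0 -1 0" --twist '[0, 0, 0, 0, 0]'

```text
time: 2.6
tool_pos: [517.6, -85.9, 225.9]
tcp_rot: [-3.141, 0.001, 0.001]
contact_force: [0.8, 0.6, 0.1]
grip_width: 60.2
finger_force: 0.0
```

Request:
arm_command --gripper '[60, 60, 60, 60, 60]' --pt "0 -1 0" --pt "0 -1 0" --pt "0 -1 0" --pt "0 -1 0" --pt "0 -1 0" --twist '[0, 0, 0, 0, 0]'

```text
time: 3.22
tool_pos: [516.3, 38.9, 226.3]
tcp_rot: [3.142, 0.001, -0.0]
contact_force: [-0.0, -0.1, 0.9]
grip_width: 59.9
finger_force: 0.0
```

Request:
arm_command --gripper '[60, 60, 60, 60, 60]' --pt "0 -1 0" --pt "0 -1 0" --pt "0 -1 0" --pt "0 -1 0" --pt "0 -1 0" --twist '[0, 0, 0, 0, 0]'

```text
time: 3.85
tool_pos: [516.3, 163.8, 226.3]
tcp_rot: [3.141, 0.001, -0.0]
contact_force: [0.2, -0.3, 0.0]
grip_width: 60.1
finger_force: 0.0
```

Request:
arm_command --gripper '[60, 60, 60, 60, 60]' --pt "0 -1 0" --pt "0 -1 0" --pt "0 -1 0" --pt "0 -1 0" --pt "0 -0.48 0" --twist '[0, 0, 0, 0, 0]'

```text
time: 4.47
tool_pos: [516.2, 276.0, 226.1]
tcp_rot: [3.141, 0.001, 0.001]
contact_force: [0.3, -0.1, -0.2]
grip_width: 59.9
finger_force: 0.0
```

Request:
arm_command --gripper '[60, 60, 60, 60, 60]' --pt "0 0 0" --pt "0 0 0" --pt "0 0 0" --pt "0 0 0" --pt "0 0 0" --twist '[-1, -1, -1, -1, -1]'

```text
time: 5.1
tool_pos: [516.5, 274.5, 226.4]
tcp_rot: [3.141, 0.001, 0.439]
contact_force: [0.5, 0.6, 0.7]
grip_width: 60.1
finger_force: 0.0
```

Request:
arm_command --gripper '[60, 60, 60, 60, 60]' --pt "0 0 0" --pt "0 0 0" --pt "0 0 0" --pt "0 0 0" --pt "0 0 0" --twist '[-1, -1, -1, -1, -1]'

```text
time: 5.72
tool_pos: [516.5, 274.5, 226.4]
tcp_rot: [-3.142, 0.001, 0.875]
contact_force: [0.0, 0.7, -0.6]
grip_width: 59.8
finger_force: 0.0
```

Request:
arm_command --gripper '[60, 60, 60, 60, 60]' --pt "0 0 0" --pt "0 0 0" --pt "0 0 0" --pt "0 0 0" --pt "0 0 0" --twist '[-1, -1, -1, -0.2, 0]'

```text
time: 6.35
tool_pos: [516.6, 274.8, 226.6]
tcp_rot: [-3.142, 0.0, 1.15]
contact_force: [-0.3, 0.8, 0.3]
grip_width: 59.8
finger_force: 0.0
```

```bash
python3 - <<'E'
from h import *
o=get_obs(); print(o['tool_pos'],o['tcp_rot'],o['joint_positions'])
ims=[]
for n in ("scene","top"):
    im=cv2.cvtColor(capture(n),cv2.COLOR_RGB2BGR); cv2.imwrite(f"pics/{n}1.png",im)
    u,v=proj(n,[517,276,150])[0].astype(int); c=im[max(v-65,0):v+65,max(u-65,0):u+65]; print(n,u,v)
    ims.append(cv2.resize(c,(400,400),interpolation=cv2.INTER_CUBIC))
cv2.imwrite('pics/c1.png',np.hstack(ims))
E
```

```text
[516.57701949 274.8130571  226.56070196] [-3.14150261e+00  3.45806734e-04  1.15032672e+00] [ 3.58066338e-01  4.53485699e-01  1.35143250e+00 -1.88080589e-04
  1.33698140e+00  7.78579561e-01]
scene 343 159
top 144 153
```

View pics/c1.png

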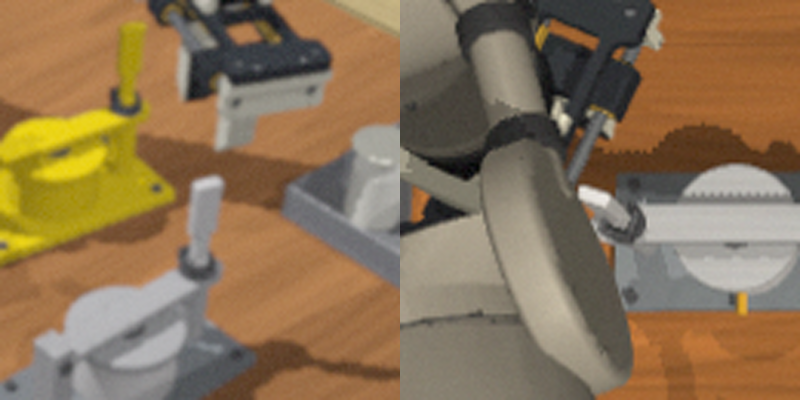

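The scene view shows the finger tips at crop (235,145) and (187,98), either side of the lever line (207,182). I'll check this by projecting the TCP.

```bash
python3 - <<'E'
from h import *
o=get_obs(); p=np.array(o['tool_pos']); A=R.from_euler('xyz',o['tcp_rot']).as_matrix()
for n,(u,v) in (("scene",(343,159)),("top",(144,153))):
    for y in (-40,0,40):
        for z in (0,-60): print(n,y,z,(proj(n,p+A@[0,y,z])[0]-[u-65,v-65])*400/130)
E
```

```text
scene -40 0 [190.85745565  92.96411834]
scene -40 -60 [198.69889695  25.47586359]
scene 0 0 [210.77694627 121.56517258]
scene 0 -60 [219.51561972  53.32653652]
scene 40 0 [231.7602507  151.66211599]
scene 40 -60 [241.48055561  82.67919394]
top -40 0 [141.99527401 235.52652007]
top -40 -60 [110.09727149 215.80058716]
top 0 0 [170.3775616  176.68239365]
top 0 -60 [141.07240041 152.16363644]
top 40 0 [198.55053981 118.59446342]
top 40 -60 [171.80850217  89.43006826]
```

Request:
arm_command --gripper '[60, 60, 60, 60, 60]' --pt "0.06 0 0.8" --pt "0 0 0.8" --pt "0 0 0.8" --pt "0 0 0.8" --pt "0 0 0.4" --twist '[0, 0, 0, 0, 0]'

```text
time: 7.08
tool_pos: [516.7, 276.2, 135.6]
tcp_rot: [-3.141, 0.001, 1.151]
contact_force: [0.0, 0.6, -0.2]
grip_width: 60.0
finger_force: 0.0
```

```bash
python3 - <<'E'
from h import *
o=get_obs(); print(o['tool_pos'])
ims=[]
for n in ("scene","top"):
    im=cv2.cvtColor(capture(n),cv2.COLOR_RGB2BGR)
    u,v=proj(n,[517,276,150])[0].astype(int); c=im[v-40:v+40,u-40:u+40]
    ims.append(cv2.resize(c,(400,400),interpolation=cv2.INTER_CUBIC))
cv2.imwrite('pics/c2.png',np.hstack(ims))
E
```

```text
[516.74770613 276.23948632 135.5951231 ]
```

View pics/c2.png

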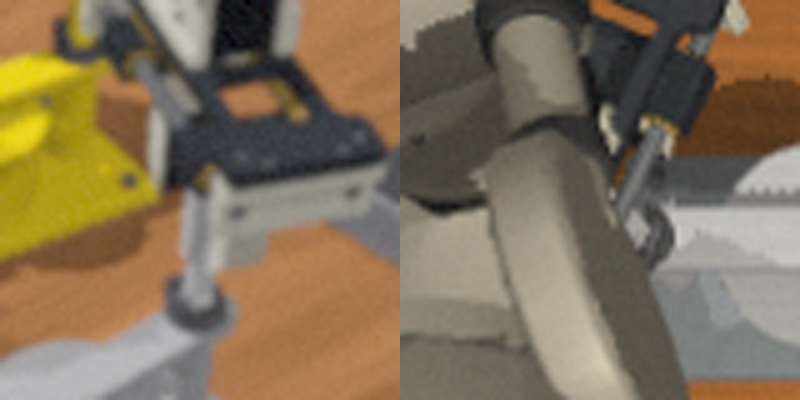

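The lever blade at crop (200,240) sits between the fingers, next to the near finger tip at (240,250), and there is no contact force. I'll close the gripper.

Request:
arm_command --gripper '[20, 20, 20, 20, 20]' --pt "0 0 0" --pt "0 0 0" --pt "0 0 0" --pt "0 0 0" --pt "0 0 0" --twist '[0, 0, 0, 0, 0]'

```text
time: 7.8
tool_pos: [517.2, 276.4, 136.8]
tcp_rot: [3.141, -0.0, 1.152]
contact_force: [-0.0, -0.4, 0.6]
grip_width: 20.5
finger_force: 0.0
```

Request:
arm_command --gripper '[5, 5, 5, 5, 5]' --pt "0 0 0" --pt "0 0 0" --pt "0 0 0" --pt "0 0 0" --pt "0 0 0" --twist '[0, 0, 0, 0, 0]'

```text
time: 8.43
tool_pos: [517.3, 276.3, 136.6]
tcp_rot: [3.141, 0.0, 1.152]
contact_force: [1.7, -1.2, -0.1]
grip_width: 9.7
finger_force: 29.9
```

Request:
arm_command --gripper '[5, 5, 5, 5, 5]' --pt "0 0 0" --pt "0 0 0" --pt "0 0 0" --pt "0 0 0" --pt "0 0 0" --twist '[1, 1, 1, 1, 1]'

```text
time: 9.05
tool_pos: [516.9, 276.5, 136.2]
tcp_rot: [-3.141, 0.001, 0.713]
contact_force: [0.1, -0.4, -1.5]
grip_width: 9.5
finger_force: 29.9
```

Request:
arm_command --gripper '[5, 5, 5, 5, 5]' --pt "0 0 0" --pt "0 0 0" --pt "0 0 0" --pt "0 0 0" --pt "0 0 0" --twist '[1, 1, 1, 1, 1]'

```text
time: 9.68
tool_pos: [516.6, 276.9, 135.8]
tcp_rot: [-3.141, 0.001, 0.276]
contact_force: [0.8, 0.8, -5.5]
grip_width: 9.8
finger_force: 29.9
```

Request:
arm_command --gripper '[5, 5, 5, 5, 5]' --pt "0 0 0" --pt "0 0 0" --pt "0 0 0" --pt "0 0 0" --pt "0 0 0" --twist '[1, 1, 1, 0, 0]'

```text
time: 10.3
tool_pos: [516.6, 277.0, 135.7]
tcp_rot: [-3.141, 0.002, 0.019]
contact_force: [-0.1, 5.4, -11.9]
grip_width: 9.8
finger_force: 30.0
```

```bash
python3 -c "
from plant import *
o=get_obs(); print(o)"
```

```text
{'time': 10.3, 'joint_positions': array([3.60815870e-01, 5.35642090e-01, 1.47733824e+00, 1.41741684e-03,
       1.12992180e+00, 1.91217490e+00]), 'dq': array([-2.23072415e-03, -3.80234282e-05, -1.01731267e-03, -1.04704803e-03,
        1.75278393e-03,  5.48251907e-03]), 'tau': array([ -2.06454344, -57.52644181, -24.82162535,  -1.41782586,
         1.04681879,  -0.06695979]), 'tool_pos': array([516.60053702, 277.02509498, 135.65780203]), 'tcp_rot': array([-3.14082402e+00,  1.66316790e-03,  1.88322428e-02]), 'contact_force': array([ -0.14774916,   5.43899691, -11.90681077]), 'moment': array([ 1.20166506, -0.34902891, -0.06159231]), 'finger_force': 29.950768053531647, 'grip_width': 9.776634797997783}
```

Request:
arm_command --gripper '[5, 5, 5, 5, 5]' --pt "0 0 0.03" --pt "0 0 0.02" --pt "0 0 0" --pt "0 0 0" --pt "0 0 0" --twist '[0.4, 0.4, 0.4, 0, 0]'

```text
time: 10.92
tool_pos: [516.7, 276.8, 135.5]
tcp_rot: [-3.142, 0.001, -0.087]
contact_force: [-0.8, 5.1, -6.6]
grip_width: 10.4
finger_force: 30.5
```

```bash
python3 -c "
from plant import *
o=get_obs(); print(o['tool_pos'],o['tcp_rot'],o['contact_force'],o['moment'],o['tau'])"
```

```text
[516.65108178 276.77782854 135.50705742] [-3.14156184e+00  7.26950749e-04 -8.68238171e-02] [-0.78323557  5.0604615  -6.56262795] [1.17924177 0.21546243 0.66018162] [ -3.56917687 -54.93577123 -24.48400855  -1.41054802   0.21383392
   0.62224841]
```

Request:
arm_command --gripper '[30, 30, 30, 30, 30]' --pt "0 0 0" --pt "0 0 0" --pt "0 0 0" --pt "0 0 -1" --pt "0 0 -1" --twist '[0, 0, 0, 0, -1]'

```text
time: 11.55
tool_pos: [517.3, 276.0, 186.2]
tcp_rot: [3.141, 0.0, 0.001]
contact_force: [-0.4, 0.3, 0.8]
grip_width: 30.0
finger_force: 0.0
```

Request:
arm_command --gripper '[0, 0, 0, 0, 0]' --pt "0 -0.75 -0.2" --pt "0 -0.75 0" --pt "0 0 0" --pt "0 0 0" --pt "0 0 0" --twist '[0, 0, 0, 0, 0]'

```text
time: 12.18
tool_pos: [517.0, 313.5, 189.8]
tcp_rot: [3.141, 0.001, -0.001]
contact_force: [0.2, 0.5, -0.7]
grip_width: 0.1
finger_force: 0.0
```

```bash
python3 - <<'E'
from h import *
o=get_obs(); print(o['tool_pos'],o['tcp_rot'],o['grip_width'],o['contact_force'])
ims=[]
for n in ("scene","top"):
    im=cv2.cvtColor(capture(n),cv2.COLOR_RGB2BGR)
    u,v=proj(n,[517,276,150])[0].astype(int); c=im[v-50:v+50,u-50:u+50]
    ims.append(cv2.resize(c,(400,400),interpolation=cv2.INTER_CUBIC))
cv2.imwrite('pics/c3.png',np.hstack(ims))
E
```

```text
[517.01239911 313.53723031 189.84217904] [ 3.14083141e+00  9.74419751e-04 -5.08964202e-04] 0.11374334331393562 [ 0.18965279  0.5128247  -0.72839456]
```

View pics/c3.png

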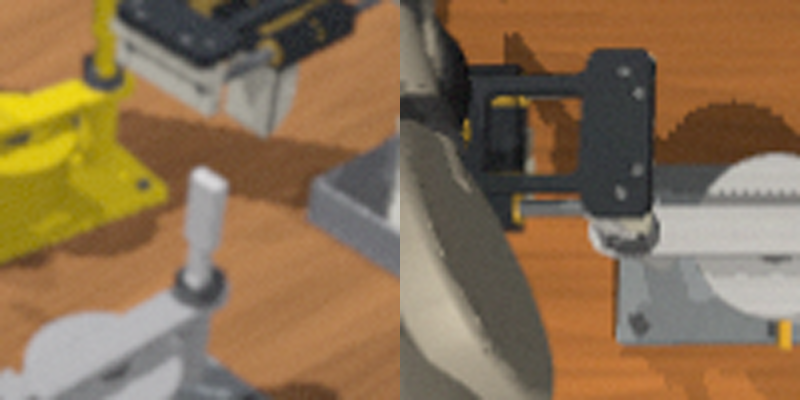

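Request:
arm_command --gripper '[0, 0, 0, 0, 0]' --pt "0 0 0.86" --pt "0 0 0.86" --pt "0 0.54 0" --pt "0 0.4 0" --pt "0 0.4 0" --twist '[0, 0, 0, 0, 0]'

```text
time: 12.9
tool_pos: [517.7, 280.0, 148.5]
tcp_rot: [-3.14, -0.002, -0.001]
contact_force: [-0.5, 2.5, -1.0]
grip_width: 0.3
finger_force: 1.3
```

Request:
arm_command --gripper '[0, 0, 0, 0, 0]' --pt "0 0.45 0.18" --pt "0 0.48 0.3" --pt "0 0.48 0.46" --pt "0 0.26 0.4" --pt "0 0.2 0.4" --twist '[0, 0, 0, 0, 0]'

```text
time: 13.52
tool_pos: [517.4, 232.9, 103.2]
tcp_rot: [3.141, -0.0, -0.001]
contact_force: [1.2, 1.7, 4.1]
grip_width: 0.9
finger_force: 1.9
```

Request:
arm_command --gripper '[0, 0, 0, 0, 0]' --pt "0 0 0.16" --pt "0 0 0.16" --pt "0 0 0" --pt "0 0 0" --pt "0 0 0" --twist '[0, 0, 0, 0, 0]'

```text
time: 14.15
tool_pos: [516.8, 234.0, 95.7]
tcp_rot: [-3.142, 0.001, 0.0]
contact_force: [-0.4, -0.3, 0.1]
grip_width: 0.3
finger_force: 0.0
```

Request:
arm_command --gripper '[0, 0, 0, 0, 0]' --pt "0 0 0.04" --pt "0 0 0.03" --pt "0 0 0" --pt "0 0 0" --pt "0 0 0" --twist '[0, 0, 0, 0, 0]'

```text
time: 14.78
tool_pos: [517.2, 233.8, 94.3]
tcp_rot: [-3.142, -0.0, -0.0]
contact_force: [-2.4, 0.1, 4.0]
grip_width: 0.4
finger_force: 2.2
```

Contact at 94.3 mm means the lever is level. I'll rise clear and look.

Request:
arm_command --gripper '[0, 0, 0, 0, 0]' --pt "0 0 -0.6" --pt "0 0 -1" --pt "0 0 -1" --pt "0 0 -1" --pt "0 0 -1" --twist '[0, 0, 0, 0, 0]'

```text
time: 15.4
tool_pos: [517.3, 233.6, 210.7]
tcp_rot: [3.142, -0.001, -0.0]
contact_force: [0.2, 0.7, 0.0]
grip_width: 0.4
finger_force: 0.0
```

Request:
arm_command --gripper '[0, 0, 0, 0, 0]' --pt "0 -1 -0.5" --pt "0 -1 0" --pt "0 -1 0" --pt "0 -1 0" --pt "0 0 0" --twist '[0, 0, 0, 0, 0]'

```text
time: 16.02
tool_pos: [517.0, 334.9, 221.9]
tcp_rot: [-3.141, -0.0, 0.002]
contact_force: [0.2, -0.5, -0.1]
grip_width: 0.5
finger_force: 0.0
```

```bash
python3 - <<'E'
from h import *
ims=[]
for n in ("scene","top"):
    im=cv2.cvtColor(capture(n),cv2.COLOR_RGB2BGR)
    u,v=proj(n,[517,230,110])[0].astype(int); c=im[v-50:v+50,u-50:u+50]
    ims.append(cv2.resize(c,(400,400),interpolation=cv2.INTER_CUBIC))
cv2.imwrite('pics/c4.png',np.hstack(ims))
E
```

```text
(no output)
```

View pics/c4.png

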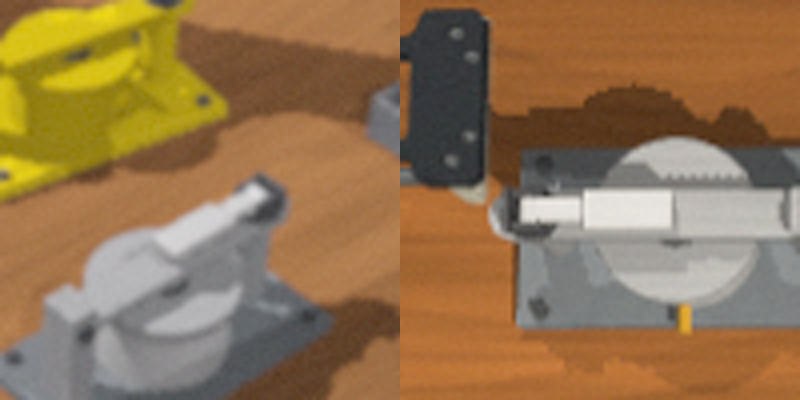

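The lever lies flat along the bar over the cell, spanning top crop (520,210) to (672,210) and parallel to the bar. The gripper is clear of everything.

```bash
python3 -c "
from plant import *
print(close_job())"
```

```text
the job is handed in; nothing more can be done
None
```

The bolt on the cell clamp was screwed in until it hit its stop, then its lever was folded flat along the bar; I never touched the empty clamp's lever, and the job is handed in, with no verdict returned.

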